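Slide the spice tray up over the step of its stand

TASK

Put the loaded spice tray away on the raised wooden stand: raise only its leading end onto the stand while its rear end stays down on the worktop, then slide it up over the step and between the side rails until it lies flat on the deck and meets the two rubber bumpers of the stop bar. Press it snugly but gently home against them and let go there. Both jars must stay standing in the tray, the tray must never be carried or tipped steeply, and the cup and the honey jar nearby must be left alone.

Things in the scene. Friction and masses are not known exactly. Their poses are not given: they have to be found in the camera images.
- tray: Pale wooden serving tray, 180 long (x) x 130 wide (y), rim 18 high, floor 6 thick, an upright handle at each end. Origin: centre of the flat underside, z up; +x points to the leading end, which faces the stand at the start (up to 0.4 rad askew, 15 to 180 mm before the step). With its jars 0.5 to 0.8 kg; sliding takes 2 to 9 N. Once half of it is over the step it settles flat by itself.
- front_handle (a point): Middle of the leading handle's cross bar (tray x = +80, z = 47 mm). The bar is 10 thick (x), 78 long (y), 18 tall (38 to 56 mm above the tray's underside), on two posts at y = +-34 mm; grip it from above across its 10 mm, or push it. Site axes as the tray's.
- rear_handle (a point): Middle of the rear handle's cross bar (tray x = -80, z = 47 mm), otherwise like the front one.
- nose (a point): Middle of the lower edge of the tray's leading end (x = +90 mm, z = 0 in the tray).
- heel (a point): Middle of the lower edge of the tray's rear end (x = -90 mm, z = 0 in the tray).
- stand: Brown fixed wooden stand: a deck 235 long (x) x 180 wide (y), a sharp step 8 to 13 mm above the worktop. Origin: middle of its entrance edge, on the deck's top; x points inward, the way the tray goes (to the robot's right, within 0.2 rad). Side rails, 12 high, 142 mm apart inside (6 mm of play a side), run from x = 69 mm to the far end, with ends flared outward from x = 44 mm.
- stop_bar: Brown bar fixed across the deck, 14 thick (x), 138 long (y), 16 high. Origin: centre of its underside; x as the stand's. From its near face (x = -7) two rubber-tipped bumpers (y = +-35, 9 mm up) stick out 3 to 18 mm toward the tray, both alike, set anew each time and not measured: feel for them. They do not yield: press 4 to 12 N over the sliding force; over 18 N is too rough.
- tall_jar: Closed spice jar with a wooden cap, 47 mm across, 88 high, standing loose in the tray about 29 mm left (+y) of the tray's middle. Origin: centre of its underside, z up.
- short_jar: Closed spice jar with a wooden cap, 42 mm across, 70 high, standing loose in the tray about 29 mm right (-y) of the tray's middle. Origin: centre of its underside, z up.
- espresso_cup: Small blue-green cup, 63 mm across (86 with its handle), 50 high, standing on the worktop behind the tray's rear end, to the far left; leave alone. Origin: underside.
- honey: Honey jar, 71 mm across, 110 high, standing on the worktop beyond the tray; leave alone. Origin: centre of the underside.
Not all that is in view belongs to the job. What is shaped like the short_jar but red is not meant.

How it is judged:
By the outcome, as a careful person would: the job done as asked, in the order asked, and still so for the second after the job is handed in, with the robot touching nothing.
It also fails if it takes over 64 s, if anything falls off the work surface, if the arm or the gripper's body presses on something with over 40 N, if the wrist force passes 120 N, or if a joint passes its speed limit or range.

ROBOT

A 6-joint arm with a two-finger parallel gripper is mounted at the origin on a cart in front of the work surface, level with it; the furniture and walls round the work are solid. World frame = base frame: x ahead of the robot, y to its left, z up, the work surface at z = 0. Lengths are in m, angles in rad, forces in N, time in s.
With the tool pointing down it reaches from about 0.35 to 0.725 m from the base axis. Payload 4.3 kg.
Tool frame: the origin (TCP) lies midway between the tips of the shut fingers; the grasp point (between the pads) lies 19 mm behind it; z points along the fingers, y is the line along which they close (so a half turn about z gives the same grasp; the last joint's range is limited). The gripper opens to 85 mm and grips with 20 to 120 N. Pads are 22 mm wide; open, the fingers measure 114 mm over their backs; the gripper's body (76 mm by 85 mm) begins 54 mm behind the grasp point. The pads swing forward as they close: fully open they stand 13 mm farther back than shut.
Start: joints at [1.083, 0.377, 0.081, 1.274, 0, 1.46], TCP at [0.212, 0.534, 0.231] pointing down, gripper open.
Joint ranges: [-2.72, 2.72], [-0.84, 1.66], [-1.02, 1.22], [-1.77, 2.12], [-1.37, 1.28], [-3.14, 3.14]. Speed limits (rad/s): [2.57, 2.57, 3.14, 3.14, 3.14, 3.14].

INTERFACE

Orientations are given as a unit quaternion [w, x, y, z].
In Python, from cell import sensors, optics, job gives the robot as it stands.
- The arm moves only by the tool apply_moves, never from a script. Its argument "targets" is a list of rows, each a list of 7 numbers: the shift along the tool's x, y, z in mm, then the turn, a rotation vector about the tool's x, y, z in rad, then the opening, from 0 (shut) to 1 (fully open). A call has 1 to 8 rows; each row is the pose to reach, as a shift and turn from the pose commanded when the call began, along the tool's axes at that moment; what a row does not reach only later rows make up. A row lasts 1/12 s, in which the tool goes at most 41.7 mm and 7.16 degrees, less where a joint would pass 70% of its speed; a pose out of reach is approached as far as the arm can. A call with a gripper value outside its range is refused whole. The fingers move at their own pace and stop on an object; the grip force is fixed at half the most. Time passes only in rows, so rows that repeat a pose let the fingers close. It gives the time, the measured TCP pose, the force, the opening and the grip force at its end, in the units of the state.
- sensors.read_state(): the state, without advancing time (a new reading comes with each control period).
- optics.grab_frame(name): name is "side" or "top" or "wrist"; returns a dict with "img" (420x560x3 uint8, red, green, blue), "depth" (420x560 float32, m along the optical axis (not along the pixel's ray), 0 where there is no reading), "fx", "fy", "cx", "cy" (pixels), "distortion" ([k1, k2, p1, p2, k3] as OpenCV has them; the pictures are not rectified), "origin" and "rotation" of the camera in the world; the wrist camera has in their place "hand_eye" (4x4, takes a point from camera to tool coordinates, whose origin is the TCP and whose axes are the flange's). Camera axes: x right, y up, looking along -z (the intrinsics and any distortion apply to the point x, -y, -z); pixel columns grow to the right and rows downward; lengths in m; the calibration is good to about 2 mm. A picture is of the moment at which its call begins: read the wrist's pose just before it.
- job.hand_in(): hands the job in; it is judged then, once.
The state is a dict: "time": time; "qpos": joint angles; "joint_vel": joint speeds; "tau": joint torques, N m; "position": TCP position; "orientation": TCP orientation; "ft_force": force on the tool from outside, world axes, zero at the start; "moment": the same for the moment, N m; "gripper_width": finger opening in m; "grip_force": force on a finger pad.
Only numpy, scipy, OpenCV 4.12 (cv2) and the standard library are available. Lean on these libraries where they do the work, as an engineer would, in place of code of your own. Each camera call takes 0.05 s, during which the arm holds its last target. There are 200 camera calls.

## Working session

There is one attempt and no reset: what is moved stays moved. The work goes in short steps, Python scripts to look and compute and a tool call to move; the robot and the scene stay as the last step left them, time stands still between calls to the robot, and variables do not carry over. Pictures are saved under pics/ and viewed, at most 10 in all, crops included, and the job is handed in when it is done.

Besides the shell and the picture viewer there is one more tool, called after "Request:" as a command line: name --pt "numbers of a row" for each row, then --argument value for the rest. apply_moves: Moves the arm, as the interface text tells. Its arguments: {"type":"object","properties":{"targets":{"type":"array","items":{"type":"array","items":{"type":"number"}}}},"required":["targets"]}

```bash
mkdir -p pics; ls; cat > h.py <<'E'
import numpy as np, cv2, json
from cell import sensors, optics, job
from scipy.spatial.transform import Rotation as R
def grab(n):
    s=sensors.read_state(); f=optics.grab_frame(n)
    K=np.array([[f['fx'],0,f['cx']],[0,f['fy'],f['cy']],[0,0,1.]]); D=np.array(f['distortion'],float)
    h,w=f['depth'].shape
    u,v=np.meshgrid(np.arange(w),np.arange(h))
    p=cv2.undistortPoints(np.stack([u,v],-1).reshape(-1,1,2).astype(np.float64),K,D).reshape(h,w,2)
    d=f['depth']; P=np.stack([p[...,0]*d,-p[...,1]*d,-d],-1)
    if 'hand_eye' in f:
        H=np.array(f['hand_eye']); P=P@H[:3,:3].T+H[:3,3]
        q=s['orientation']; P=P@R.from_quat([q[1],q[2],q[3],q[0]]).as_matrix().T+np.array(s['position'])
    else: P=P@np.array(f['rotation']).reshape(3,3).T+np.array(f['origin'])
    P[d==0]=np.nan
    return f['img'],P
def st():
    s=sensors.read_state()
    for k in('time','qpos','position','orientation','ft_force','gripper_width'): print(k,np.round(s[k],3))
    q=s['orientation']; print(np.round(R.from_quat([q[1],q[2],q[3],q[0]]).as_matrix(),3))
E
python3 - <<'E'
from h import *
st()
for n in('top','side'):
    im,P=grab(n); np.save(n+'.npy',P); cv2.imwrite(f'pics/{n}.png',im[...,::-1])
    cv2.imwrite(f'{n}_raw.png',im[...,::-1])
E
```

```text
pics
time 0.0
qpos [1.083 0.378 0.08  1.274 0.    1.46 ]
position [0.212 0.534 0.23 ]
orientation [-0.     0.188  0.982 -0.001]
ft_force [ 0.502  0.802 -0.069]
gripper_width 0.085
[[-0.929  0.369 -0.001]
 [ 0.369  0.929 -0.002]
 [ 0.    -0.002 -1.   ]]Traceback (most recent call last):
  File "<stdin>", line 4, in <module>
  File "h.py", line 14, in grab
    else: P=P@np.array(f['rotation']).reshape(3,3).T+np.array(f['origin'])
              ~~~~~~~~~~~~~~~~~~~~~~~~~~~~~~~^^^^^
ValueError: cannot reshape array of size 4 into shape (3,3)
```

Rotation is a quaternion (w first).

```bash
sed -i "s/else: P=P@np.array(f\['rotation'\]).reshape(3,3).T/else: P=P@R.from_quat(np.roll(f['rotation'],-1)).as_matrix().T/" h.py
python3 - <<'E'
from h import *
for n in('top','side'):
    im,P=grab(n); np.save(n+'.npy',P); cv2.imwrite(f'pics/{n}.png',im[...,::-1])
    m=abs(P[...,2])<.003; print(n,m.sum(), np.nanpercentile(P[...,2],[5,25,50,75]))
E
```

```text
top 53733 [-0.89973347 -0.00126535  0.00591413  0.19695876]
side 66785 [-0.07431456 -0.0016447   0.01888035  0.19750054]
```

View pics/top.png

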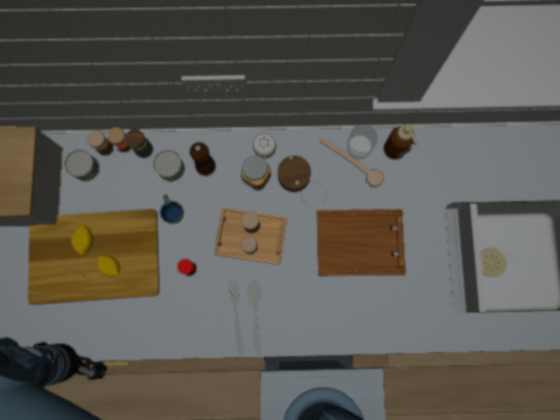

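View pics/side.png

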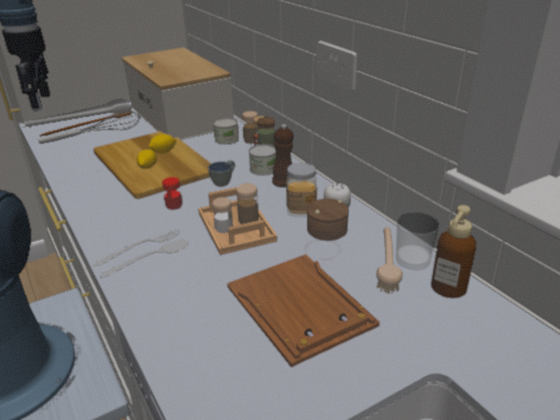

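Top view: the tray is at px (217–286, 209–262), slightly askew. The stand is at (317–405, 209–276), with bumpers near (395, 228) and (395, 254). The cup is at (172, 212), and honey at (255, 172) or so. Next I'll fit the poses from depth.

```bash
cat > fit.py <<'E'
from h import *
T=np.load('top.npy'); S=np.load('side.npy')
def box(P,c): return P[c[1]:c[3],c[0]:c[2]].reshape(-1,3)
def rect(p):
    r=cv2.minAreaRect((p[:,:2]*1000).astype(np.float32)); return np.round(r[0],1),np.round(r[1],1),round(r[2],2)
p=box(T,(312,203,410,282)); z=p[:,2]; d=p[(z>.005)&(z<.04)]
print('stand',rect(d),'zmed',np.median(d[:,2]), np.histogram(d[:,2],np.arange(.004,.044,.004)))
p=box(T,(210,203,292,268)); z=p[:,2]; t=p[(z>.004)&(z<.062)]
print('tray',rect(t)); print(np.histogram(z,np.arange(-.004,.11,.006)))
for n,P,c in(('top',T,(205,200,297,272)),('side',S,(190,175,285,255))):
    p=box(P,c); q=p[(p[:,2]>.049)&(p[:,2]<.062)]
    a=q.copy(); 
    for s in(1,-1):
        k=a[(s*(a[:,1]-np.median(p[:,1])))>.05]; print(n,'handle',s,len(k),k.mean(0) if len(k) else '', rect(k) if len(k)>3 else '')
    q=p[p[:,2]>.064]; print('jars',rect(q) if len(q)>3 else'',len(q))
    for lo,hi in((.080,.1),(.064,.076)):
        k=p[(p[:,2]>lo)&(p[:,2]<hi)]; print(lo,len(k),np.median(k,0))
    
for nm,c in(('cup',(158,192,184,224)),('honey',(240,155,272,188)),('bowl',(275,155,315,192))):
    p=box(T,c); z=p[:,2]; k=p[z>.03]; print(nm,rect(k),k[:,2].max())
E
python3 fit.py
```

```text
stand (array([ 482.4, -119.5]), array([268.5, 213.7]), 88.65) zmed 0.011509610538531279 (array([ 916, 2250, 1479,  365,  334,  273,  109,   17,    0]), array([0.004, 0.008, 0.012, 0.016, 0.02 , 0.024, 0.028, 0.032, 0.036,
       0.04 ]))
tray (array([507.7, 180.1]), array([219.1, 176. ]), 88.67)
(array([1351, 1823,  750,  292,  143,   21,   13,   24,   37,  105,  126,
         17,   41,  142,   23,   44,  176,   33]), array([-0.004,  0.002,  0.008,  0.014,  0.02 ,  0.026,  0.032,  0.038,
        0.044,  0.05 ,  0.056,  0.062,  0.068,  0.074,  0.08 ,  0.086,
        0.092,  0.098,  0.104]))
top handle 1 0  
top handle -1 0  
jars (array([495.7, 190.7]), array([ 85.1, 113.6]), 39.96) 462
0.08 270 [0.53203467 0.17625826 0.09401179]
0.064 86 [0.47352105 0.18096938 0.07379562]
side handle 1 0  
side handle -1 0  
jars (array([505.6, 175.6]), array([ 47.5, 101.2]), 87.83) 494
0.08 247 [0.53160817 0.16791865 0.0906867 ]
0.064 218 [0.47404821 0.172046   0.07311064]
cup (array([570.5, 393. ]), array([75.8, 61.3]), 56.64) 0.05923552925054332
honey (array([676. , 151.3]), array([ 69.9, 100.7]), 47.46) 0.1192806772157653
bowl (array([667.4,  60.7]), array([88.7, 90.8]), 88.42) 0.07032997019753151
```

```bash
cat > fit2.py <<'E'
from h import *
T=np.load('top.npy'); S=np.load('side.npy')
def box(P,c): p=P[c[1]:c[3],c[0]:c[2]].reshape(-1,3); return p[~np.isnan(p[:,0])]
for n,P,c in(('top',T,(205,200,297,272)),('side',S,(190,175,285,255))):
    p=box(P,c); q=p[(p[:,2]>.047)&(p[:,2]<.066)]; m=.175
    for s in(1,-1):
        k=q[s*(q[:,1]-m)>.05]; r=cv2.minAreaRect((k[:,:2]*1000).astype(np.float32)); print(n,s,len(k),np.median(k,0),r)
# stand by colour
im=cv2.imread('pics/top.png'); b=im.astype(int)
o=optics.grab_frame('top'); K=np.array([[o['fx'],0,o['cx']],[0,o['fy'],o['cy']],[0,0,1.]]);D=np.array(o['distortion'],float);Rm=R.from_quat(np.roll(o['rotation'],-1)).as_matrix();O=np.array(o['origin'])
def onplane(uv,z):
    p=cv2.undistortPoints(np.array(uv,np.float64).reshape(-1,1,2),K,D).reshape(-1,2); r=np.c_[p[:,0],-p[:,1],-np.ones(len(p))]@Rm.T
    return O+r*((z-O[2])/r[:,2])[:,None]
mask=((b[...,2]-b[...,0])>25).astype(np.uint8)
for nm,c,z in(('stand',(308,200,414,284),.011),('tray',(207,200,296,270),.018)):
    m=np.zeros_like(mask); m[c[1]:c[3],c[0]:c[2]]=mask[c[1]:c[3],c[0]:c[2]]; m=cv2.morphologyEx(m,cv2.MORPH_OPEN,np.ones((3,3)))
    C=max(cv2.findContours(m,0,2)[0],key=cv2.contourArea); w=onplane(C.reshape(-1,2),z)*1000
    r=cv2.minAreaRect(w[:,:2].astype(np.float32)); print(nm,r,cv2.boxPoints(r).round(1).tolist())
# bumper + deck height
p=box(T,(325,220,385,265)); print('deck z',np.median(p[:,2])); p=box(T,(290,215,312,270)); print('table z',np.median(p[:,2]))
cv2.imwrite('pics/crop.png',cv2.resize(im[195:285,205:415],None,fx=3.8,fy=3.8,interpolation=cv2.INTER_CUBIC))
print(onplane([[317,210],[317,275],[404,276],[405,210],[395,228],[395,254]],.011).round(4))
p=box(S,(255,285,320,310)); print('side deck',np.median(p[:,2])) 
E
python3 fit2.py
```

```text
top 1 120 [0.51694417 0.25769122 0.05618384] ((517.5516967773438, 258.2464294433594), (10.887208938598633, 76.86425018310547), 80.85077667236328)
top -1 112 [0.4896738  0.10075653 0.05635534] ((490.1857604980469, 101.3216781616211), (9.800313949584961, 76.94713592529297), 80.20392608642578)
side 1 119 [0.51098021 0.25594196 0.05175035] ((513.5294189453125, 257.0863037109375), (16.953954696655273, 69.28582763671875), 77.1512680053711)
side -1 172 [0.48908649 0.09696219 0.0521967 ] ((491.1722717285156, 98.49384307861328), (15.325599670410156, 78.36053466796875), 78.25244903564453)
stand ((480.90533447265625, -116.67832946777344), (233.78208923339844, 178.03570556640625), 89.52581787109375) [[390.8999938964844, -232.8000030517578], [569.0, -234.3000030517578], [570.9000244140625, -0.5], [392.8999938964844, 0.8999999761581421]]
tray ((504.04541015625, 180.20486450195312), (179.8968963623047, 130.76051330566406), 80.34085845947266) [[424.5, 102.5], [553.4000244140625, 80.5999984741211], [583.5999755859375, 257.8999938964844], [454.70001220703125, 279.79998779296875]]
deck z 0.01089109977673286
table z 0.0007077651511284699
[[ 0.5709 -0.0019  0.011 ]
 [ 0.394   0.0038  0.011 ]
 [ 0.3862 -0.2288  0.011 ]
 [ 0.5658 -0.2428  0.011 ]
 [ 0.5165 -0.2124  0.011 ]
 [ 0.4457 -0.2082  0.011 ]]
side deck 0.008461831728711178
```

View pics/crop.png

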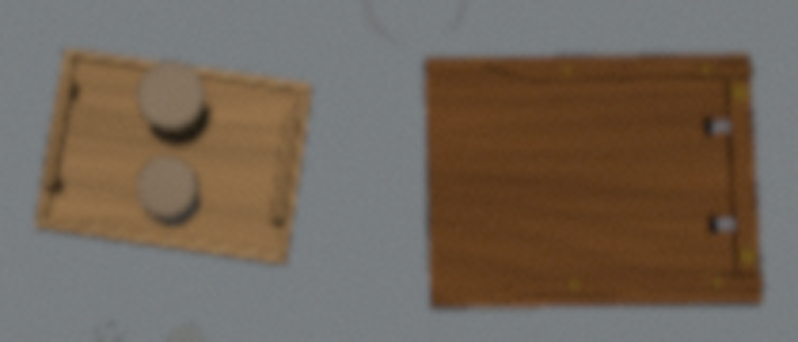

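The crop shows the tray with its leading end about 91 mm short of the step, yawed about 0.17 rad. The bumpers are at crop (720, 127) and (722, 224). I'll add a planning helper and check the measured poses.

```bash
cat >> h.py <<'E'
def plan(pos,yaw,tilt=0,tax=None,base=None):
    """row shift/turn to put TCP at pos (m) with tool y at world angle yaw (deg), tool down; then world rotvec tilt (3,)"""
    s=sensors.read_state(); A=R.from_quat(np.roll(s['orientation'],-1))
    y=np.array([np.cos(np.radians(yaw)),np.sin(np.radians(yaw)),0]); z=np.array([0,0,-1.]); x=np.cross(y,z)
    B=R.from_matrix(np.stack([x,y,z],1))
    if np.ndim(tilt): B=R.from_rotvec(tilt)*B
    d=A.inv().apply(np.array(pos)-s['position'])*1000; rv=(A.inv()*B).as_rotvec()
    print('t',round(s['time'],2),'pos',np.round(s['position'],4),'F',np.round(s['ft_force'],2),'w',round(s['gripper_width'],4),'q6',round(s['qpos'][5],2)); print('row',np.round(d,1),np.round(rv,3),'|turn|deg',np.degrees(np.linalg.norm(rv)).round(1))
E
cat > edges.py <<'E'
from h import *
exec(open('fit2.py').read().split('# bumper')[0].split("for n,P,c in")[0].split('import *')[1])
E
python3 - <<'E'
from h import *
plan([.490,.101,.14],80.1)
# line fits of stand edges in top view (deck plane)
src=open('fit2.py').read(); i=src.index('im=cv2'); j=src.index('for nm,c,z'); exec(src[i:j])
m=np.zeros_like(mask); m[200:284,308:414]=mask[200:284,308:414]; m=cv2.morphologyEx(m,cv2.MORPH_OPEN,np.ones((3,3)))
C=max(cv2.findContours(m,0,1)[0],key=cv2.contourArea); w=onplane(C.reshape(-1,2),.011)*1000; 
for nm,s in(('+x',(w[:,0]>560)&(w[:,1]<-15)&(w[:,1]>-215)),('-x',(w[:,0]<402)&(w[:,1]<-15)&(w[:,1]>-215)),('ent',(w[:,1]>-10)&(w[:,0]>405)&(w[:,0]<555)),('far',(w[:,1]<-222)&(w[:,0]>405)&(w[:,0]<555))):
    l=cv2.fitLine(w[s][:,:2].astype(np.float32),cv2.DIST_HUBER,0,.01,.01).ravel(); print(nm,s.sum(),l.round(3))
E
```

```text
t 0.2 pos [0.2119 0.5341 0.2307] F [ 0.94  0.16 -0.52] w 0.0851 q6 1.46
row [-418.2 -299.9   91. ] [-0.001 -0.    -0.205] |turn|deg 11.7
+x 73 [ 2.10000e-02  1.00000e+00  5.68718e+02 -1.04801e+02]
-x 74 [ 3.00000e-03  1.00000e+00  3.92997e+02 -1.27066e+02]
ent 55 [ 1.00000e+00 -7.00000e-03  4.84413e+02 -7.39000e-01]
far 55 [ 1.00000e+00 -1.20000e-02  4.78304e+02 -2.31841e+02]
```

Request:
apply_moves --pt "-418 -300 91 0 0 -0.205 0.5" --pt "-418 -300 91 0 0 -0.205 0.5" --pt "-418 -300 91 0 0 -0.205 0.5" --pt "-418 -300 91 0 0 -0.205 0.5" --pt "-418 -300 91 0 0 -0.205 0.5" --pt "-418 -300 91 0 0 -0.205 0.5" --pt "-418 -300 91 0 0 -0.205 0.5" --pt "-418 -300 91 0 0 -0.205 0.5"

```text
time: 0.92
position: [0.3892, 0.2577, 0.1733]
orientation: [0.0, 0.086, 0.996, 0.0]
ft_force: [0.9, 0.6, 0.2]
gripper_width: 0.0425
grip_force: 0.0
```

```bash
python3 -c "
from h import *
plan([.490,.101,.12],80.1)"
```

```text
t 0.92 pos [0.3892 0.2577 0.1733] F [0.9  0.57 0.25] w 0.0425 q6 0.62
row [-126.2 -137.1   53.3] [0. 0. 0.] |turn|deg 0.0
```

Request:
apply_moves --pt "-126 -137 30 0 0 0 0.5" --pt "-126 -137 30 0 0 0 0.5" --pt "-126 -137 30 0 0 0 0.5" --pt "-126 -137 40 0 0 0 0.5" --pt "-126 -137 53 0 0 0 0.5" --pt "-126 -137 53 0 0 0 0.5" --pt "-126 -137 53 0 0 0 0.5"

```text
time: 1.5
position: [0.4885, 0.1016, 0.1193]
orientation: [-0.001, 0.088, 0.996, -0.0]
ft_force: [-0.6, 0.5, -1.5]
gripper_width: 0.0429
grip_force: 0.0
```

```bash
python3 -c "
from h import *
plan([.490,.101,.03],80.1)
im,P=grab('wrist'); cv2.imwrite('pics/w1.png',im[...,::-1])
q=P[(P[...,2]>.048)&(P[...,2]<.064)]; q=q[(abs(q[:,0]-.49)<.06)&(abs(q[:,1]-.101)<.03)]
print(len(q)); print(cv2.minAreaRect((q[:,:2]*1000).astype(np.float32)) if len(q)>5 else '', np.median(q,0))"
```

```text
t 1.5 pos [0.4885 0.1016 0.1193] F [-0.62  0.54 -1.47] w 0.0429 q6 0.25
row [-1.8 -0.3 89.3] [-0.    -0.003 -0.003] |turn|deg 0.2
1472
((490.7720642089844, 101.01470947265625), (10.007604598999023, 77.7356185913086), 80.58146667480469) [0.48804155 0.10147757 0.05584948]
```

View pics/w1.png

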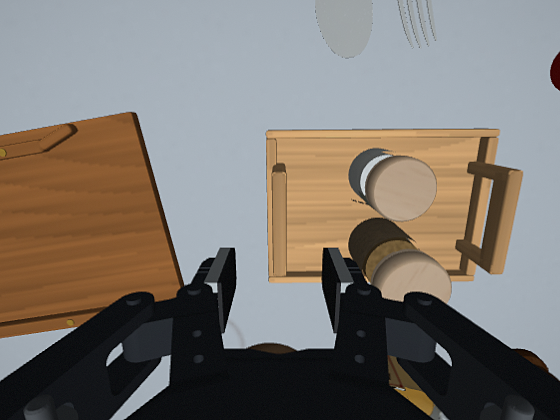

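The wrist view shows the bar at column 280, centred between the fingers (225 and 335). Its measured position of (490.8, 101.0) agrees with the top view, so I'll descend and grip.

Request:
apply_moves --pt "-2 0 35 0 0 0 0.5" --pt "-2 0 65 0 0 0 0.5" --pt "-2 0 90 0 0 0 0.5" --pt "-2 0 90 0 0 0 0.5" --pt "-2 0 90 0 0 0 0" --pt "-2 0 90 0 0 0 0" --pt "-2 0 90 0 0 0 0" --pt "-2 0 90 0 0 0 0"

```text
time: 2.22
position: [0.4929, 0.103, 0.0328]
orientation: [0.002, 0.086, 0.996, 0.0]
ft_force: [-2.2, 0.9, 7.5]
gripper_width: 0.0092
grip_force: 60.2
```

Request:
apply_moves --pt "0 0 0 0 0 0 0" --pt "0 0 0 0 0 0 0" --pt "0 0 0 0 0 0 0" --pt "0 0 0 0 0 0 0"

```text
time: 2.55
position: [0.4929, 0.103, 0.0328]
orientation: [0.002, 0.086, 0.996, 0.001]
ft_force: [-2.2, 1.1, 6.3]
gripper_width: 0.009
grip_force: 60.2
```

```bash
python3 -c "
from h import *
plan([.490,.101,.03],80.1)"
```

```text
t 2.55 pos [0.4929 0.103  0.0328] F [-2.15  1.08  6.25] w 0.009 q6 0.25
row [ 2.5 -2.5  2.8] [0.002 0.004 0.001] |turn|deg 0.2
```

Request:
apply_moves --pt "0 0.4 -4 0.015 0 0 0" --pt "0 1 -7 0.03 0 0 0" --pt "0 1.6 -10 0.045 0 0 0" --pt "0 2.2 -13 0.06 0 0 0" --pt "0 2.8 -16 0.075 0 0 0" --pt "0 3.4 -19 0.09 0 0 0" --pt "0 4.2 -22 0.11 0 0 0" --pt "0 4.2 -22 0.11 0 0 0"

```text
time: 3.22
position: [0.492, 0.1073, 0.0529]
orientation: [-0.005, 0.086, 0.995, -0.055]
ft_force: [0.2, -0.2, -3.6]
gripper_width: 0.009
grip_force: 58.8
```

```bash
python3 -c "
from h import *
plan([.490,.101,.03],80.1)
im,P=grab('side'); np.save('side2.npy',P); im2=im[165:265,175:300]
cv2.imwrite('pics/s2.png',cv2.resize(im2,None,fx=5,fy=5,interpolation=2)[...,::-1])
for c in ((232,218,266,245),(205,188,240,205)):
  p=P[c[1]:c[3],c[0]:c[2]].reshape(-1,3); q=p[(p[:,2]>.035)&(p[:,2]<.08)]; print(np.nanpercentile(q,[10,50,90],axis=0).round(4).tolist() if len(q) else 0)
"
```

```text
t 3.22 pos [0.492  0.1073 0.0529] F [ 0.16 -0.19 -3.64] w 0.009 q6 0.33
row [ 0.9 -4.  23.4] [-0.111  0.     0.001] |turn|deg 6.4
[[0.4671, 0.0906, 0.036], [0.4905, 0.0968, 0.058], [0.5232, 0.1063, 0.0698]]
[[0.46, 0.1714, 0.0456], [0.4876, 0.2584, 0.0541], [0.5272, 0.2672, 0.0779]]
```

View pics/s2.png

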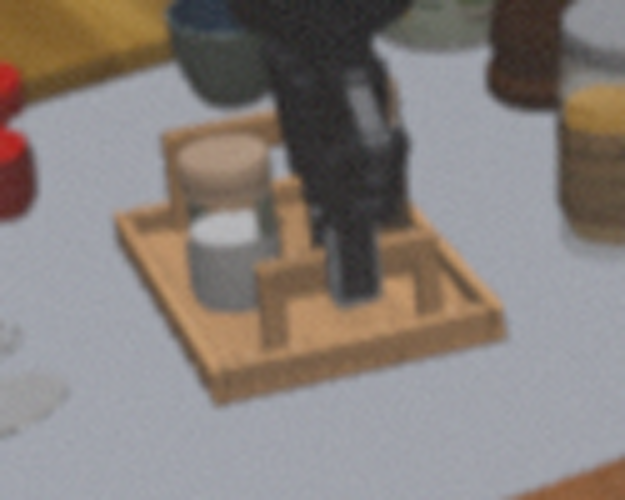

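Side view: the leading end is raised, the rear end is on the worktop, and the jars are standing. Now I'll drag and align.

```bash
python3 -c "
from h import *
plan([.4834,-.037,.053],89.4,tilt=np.array([-.11,.001,0]))"
```

```text
t 3.27 pos [0.4919 0.1072 0.0526] F [ 0.17  0.38 -3.98] w 0.0087 q6 0.33
row [ -16.2 -142.7   15.4] [-0.    -0.018 -0.16 ] |turn|deg 9.2
```

Request:
apply_moves --pt "-0.7 -4 0.4 0 -0.001 -0.007 0" --pt "-1.4 -10 1 0 -0.002 -0.014 0" --pt "-2 -16 1.7 0 -0.002 -0.02 0" --pt "-2.7 -23 2.5 0 -0.003 -0.027 0" --pt "-3.4 -30 3.2 0 -0.004 -0.034 0" --pt "-4.1 -37 4 0 -0.005 -0.041 0" --pt "-4.8 -44 4.7 0 -0.005 -0.048 0" --pt "-5.4 -50 5.4 0 -0.006 -0.055 0"

```text
time: 3.93
position: [0.4884, 0.0551, 0.0526]
orientation: [-0.003, 0.059, 0.997, -0.055]
ft_force: [0.6, -0.2, -4.5]
gripper_width: 0.0086
grip_force: 58.7
```

```bash
python3 -c "
from h import *
plan([.4834,-.037,.053],89.4,tilt=np.array([-.11,.001,0]))"
```

```text
t 3.93 pos [0.4884 0.0551 0.0526] F [ 0.64 -0.21 -4.53] w 0.0086 q6 0.17
row [ -5.8 -91.5   9.8] [-0.    -0.012 -0.106] |turn|deg 6.1
```

Request:
apply_moves --pt "-0.5 -6 0.6 0 -0.001 -0.009 0" --pt "-0.9 -13 1.4 0 -0.002 -0.018 0" --pt "-1.4 -20 2.1 0 -0.003 -0.027 0" --pt "-1.8 -26 2.8 0 -0.004 -0.036 0" --pt "-2.2 -32 3.4 0 -0.005 -0.045 0" --pt "-2.6 -38 4 0 -0.006 -0.054 0" --pt "-3 -44 4.7 0 -0.007 -0.062 0" --pt "-3.3 -50 5.3 0 -0.007 -0.07 0"

```text
time: 4.6
position: [0.4859, 0.0053, 0.0528]
orientation: [-0.002, 0.023, 0.998, -0.055]
ft_force: [0.1, -0.2, -5.2]
gripper_width: 0.0088
grip_force: 58.7
```

```bash
python3 -c "
from h import *
plan([.4834,-.037,.053],89.4,tilt=np.array([-.11,.001,0]))
im,P=grab('side'); np.save('side2.npy',P); im2=im[175:300,190:340]
cv2.imwrite('pics/s3.png',cv2.resize(im2,None,fx=4.5,fy=4.5,interpolation=2)[...,::-1])
"
```

```text
t 4.6 pos [0.4859 0.0053 0.0528] F [ 0.08 -0.2  -5.19] w 0.0088 q6 -0.0
row [  0.5 -42.1   4.5] [ 0.    -0.005 -0.035] |turn|deg 2.0
```

View pics/s3.png

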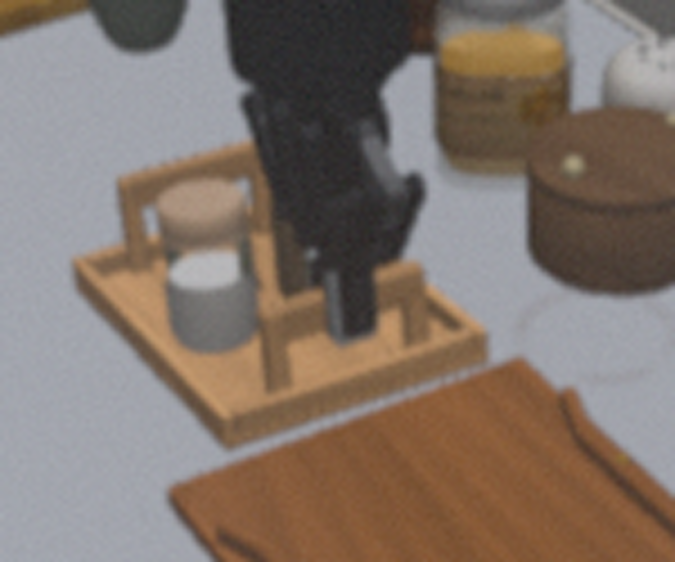

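Side view: the tray is tilted and nearly aligned, with its nose at the step. The drag force is near zero, so I'll check that the rear end is really on the worktop.

```bash
python3 -c "
from h import *
s=sensors.read_state(); print(s['moment'],s['ft_force'])
for n in('top','side'):
  im,P=grab(n); q=P.reshape(-1,3); q=q[~np.isnan(q[:,0])]
  k=q[(abs(q[:,0]-.487)<.05)&(abs(q[:,1]-.165)<.02)&(q[:,2]>.04)&(q[:,2]<.075)]
  print(n,len(k),np.percentile(k[:,2],[10,50,90,97]).round(4), np.median(k,0).round(4), cv2.minAreaRect((k[k[:,2]>.05][:,:2]*1000).astype(np.float32)))
  # tray floor/rim profile along y, right edge
  for y in np.arange(.0,.18,.02):
    k=q[(abs(q[:,0]-.487)<.062)&(abs(q[:,1]-y)<.006)&(q[:,2]>.0)&(q[:,2]<.04)]; print(round(y,2),len(k),np.percentile(k[:,2],[20,50,80]).round(4) if len(k) else '')
"
```

```text
[-0.22384375  0.06317945  0.06281884] [-0.65960818 -0.51027462 -4.03190827]
top 135 [0.0482 0.0567 0.0608 0.0624] [0.4933 0.1635 0.0567] ((491.0136413574219, 164.61471557617188), (10.67257022857666, 75.75851440429688), 87.18464660644531)
0.0 0 
0.02 0 
0.04 0 
0.06 0 
0.08 4 [0.0155 0.0169 0.0255]
0.1 74 [0.0133 0.0157 0.0183]
0.12 209 [0.0101 0.0127 0.0156]
0.14 186 [0.0079 0.011  0.0138]
0.16 151 [0.0063 0.0097 0.0185]
side 217 [0.0434 0.0504 0.0546 0.0553] [0.4877 0.1606 0.0504] ((489.7452392578125, 163.3502197265625), (14.219817161560059, 70.78857421875), 86.57929229736328)
0.0 220 [0.0079 0.0336 0.0366]
0.02 128 [0.0208 0.0217 0.023 ]
0.04 89 [0.0186 0.0196 0.0207]
0.06 161 [0.0179 0.0268 0.0338]
0.08 64 [0.0212 0.0289 0.0365]
0.1 36 [0.0109 0.0121 0.0222]
0.12 43 [0.0092 0.0105 0.0186]
0.14 61 [0.0061 0.0074 0.0121]
0.16 217 [0.0075 0.0146 0.0287]
```

The heel is down: the floor slope and rear handle height are unchanged. Continue onto the deck.

Request:
apply_moves --pt "0 -6 0.6 0 -0.001 -0.006 0" --pt "0 -13 1.4 0 -0.002 -0.012 0" --pt "0 -20 2.2 0 -0.003 -0.018 0" --pt "0 -27 2.9 0 -0.004 -0.024 0" --pt "0 -34 3.6 0 -0.005 -0.03 0" --pt "0 -41 4.3 0 -0.005 -0.035 0" --pt "0 -48 5 0 -0.005 -0.035 0" --pt "0 -48 5 0 -0.005 -0.035 0"

```text
time: 5.42
position: [0.4836, -0.044, 0.0532]
orientation: [-0.0, 0.007, 0.998, -0.055]
ft_force: [-0.9, 0.4, -4.4]
gripper_width: 0.0086
grip_force: 58.9
```

```bash
python3 -c "
from h import *
plan([.4834,-.037,.053],89.4,tilt=np.array([-.11,.001,0]))
im,P=grab('top')
cv2.imwrite('pics/t2.png',cv2.resize(im[195:285,205:415],None,fx=3.8,fy=3.8,interpolation=2)[...,::-1])
q=P.reshape(-1,3)
k=q[(abs(q[:,0]-.487)<.05)&(abs(q[:,1]-.115)<.02)&(q[:,2]>.05)&(q[:,2]<.066)]
print(len(k),cv2.minAreaRect((k[:,:2]*1000).astype(np.float32)),np.median(k,0))
"
```

```text
t 5.42 pos [ 0.4836 -0.044   0.0532] F [-0.89  0.43 -4.39] w 0.0086 q6 -0.14
row [ 0.3  6.9 -0.6] [-0.001 -0.    -0.003] |turn|deg 0.2
120 ((483.8395080566406, 116.3343276977539), (10.515610694885254, 77.4149398803711), 88.9830551147461) [0.48307422 0.11684142 0.05731423]
```

View pics/t2.png

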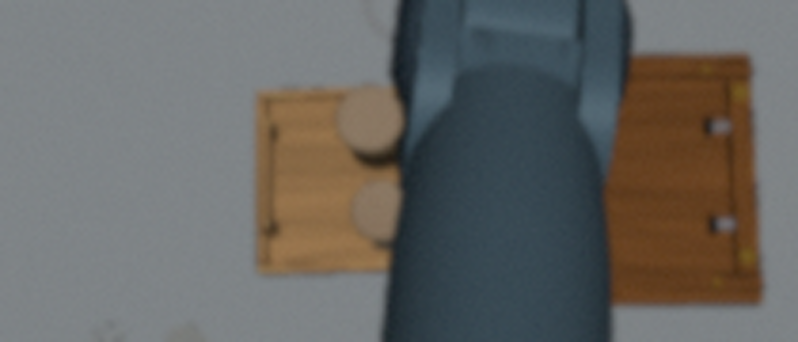

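Top view: the tray is aligned with the stand, its nose is on the deck, and both jars are upright. Lower, release, and rise.

Request:
apply_moves --pt "0 0 2 -0.01 0 0 0" --pt "0 -0.5 4 -0.02 0 0 0" --pt "0 -0.5 4 -0.02 0 0 0" --pt "0 -0.5 4 -0.02 0 0 0.35" --pt "0 -0.5 4 -0.02 0 0 0.35" --pt "0 -0.5 4 -0.02 0 0 0.35" --pt "0 -0.5 4 -0.02 0 0 0.35" --pt "0 0 -15 -0.02 0 0 0.35"

```text
time: 6.13
position: [0.4813, -0.0404, 0.0658]
orientation: [-0.003, 0.006, 0.999, -0.045]
ft_force: [-0.4, -0.3, -0.9]
gripper_width: 0.0298
grip_force: 0.0
```

Request:
apply_moves --pt "0 2 -25 -0.09 0 0 0.35" --pt "0 4 -50 -0.09 0 0 0.35" --pt "0 6 -90 -0.09 0 0 0.35" --pt "0 40 -100 -0.09 0 0 0.35" --pt "0 40 -100 -0.09 0 0 0.35"

```text
time: 6.55
position: [0.4869, 0.0113, 0.1679]
orientation: [0.004, 0.004, 1.0, 0.001]
ft_force: [-0.7, -0.0, -0.2]
gripper_width: 0.03
grip_force: 0.0
```

```bash
python3 -c "
from h import *
im,P=grab('top')
q=P.reshape(-1,3)
k=q[(abs(q[:,0]-.485)<.05)&(abs(q[:,1]-.115)<.025)&(q[:,2]>.05)&(q[:,2]<.066)]
print(len(k),cv2.minAreaRect((k[:,:2]*1000).astype(np.float32)),np.median(k,0))
plan([.484,.155,.15],0); plan([.484,.155,.15],179.4)
"
```

```text
116 ((483.7665710449219, 116.36444854736328), (10.459385871887207, 76.60591888427734), 89.05943298339844) [0.48179765 0.11691551 0.05700743]
t 6.6 pos [0.4857 0.0097 0.1661] F [-0.08 -1.47 -0.49] w 0.0295 q6 -0.1
row [  3.  145.3  16.1] [0.004 0.004 1.562] |turn|deg 89.5
t 6.6 pos [0.4857 0.0097 0.1661] F [-0.08 -1.47 -0.49] w 0.0295 q6 -0.1
row [  3.  145.3  16.1] [-0.004  0.004 -1.569] |turn|deg 89.9
```

Request:
apply_moves --pt "3 40 0 0 0 0.125 0.5" --pt "3 80 0 0 0 0.25 0.5" --pt "3 120 0 0 0 0.375 0.5" --pt "3 147 0 0 0 0.5 0.5" --pt "3 147 0 0 0 0.625 0.5" --pt "3 147 0 0 0 0.75 0.5" --pt "3 147 0 0 0 0.875 0.5" --pt "3 147 0 0 0 1.0 0.5"

```text
time: 7.27
position: [0.4823, 0.1549, 0.163]
orientation: [-0.0, 0.461, 0.888, -0.001]
ft_force: [-0.4, 0.1, 0.1]
gripper_width: 0.0428
grip_force: 0.0
```

```bash
python3 -c "
from h import *
plan([.4838,.158,.13],-.6)
"
```

```text
t 7.27 pos [0.4823 0.1549 0.163 ] F [-0.42  0.06  0.09] w 0.0428 q6 1.14
row [ 1.7  3.1 33. ] [-0.002  0.     0.623] |turn|deg 35.7
```

Request:
apply_moves --pt "2 3 0 0 0 0.125 0.5" --pt "2 3 0 0 0 0.25 0.5" --pt "2 3 0 0 0 0.375 0.5" --pt "2 3 0 0 0 0.5 0.5" --pt "2 3 0 0 0 0.623 0.5" --pt "2 3 35 0 0 0.623 0.5" --pt "2 3 70 0 0 0.623 0.5" --pt "2 3 70 0 0 0.623 0.5"

```text
time: 7.93
position: [0.4786, 0.1568, 0.0876]
orientation: [-0.003, 0.709, 0.705, -0.005]
ft_force: [-1.3, -0.3, -0.5]
gripper_width: 0.0429
grip_force: 0.0
```

```bash
python3 -c "
from h import *
plan([.4838,.145,.040],-.6)
im,P=grab('wrist'); cv2.imwrite('pics/w2.png',im[...,::-1])
"
```

```text
t 7.93 pos [0.4786 0.1568 0.0876] F [-1.31 -0.3  -0.53] w 0.0429 q6 1.77
row [-11.6   5.9  47.6] [-0.012  0.003  0.006] |turn|deg 0.8
```

View pics/w2.png

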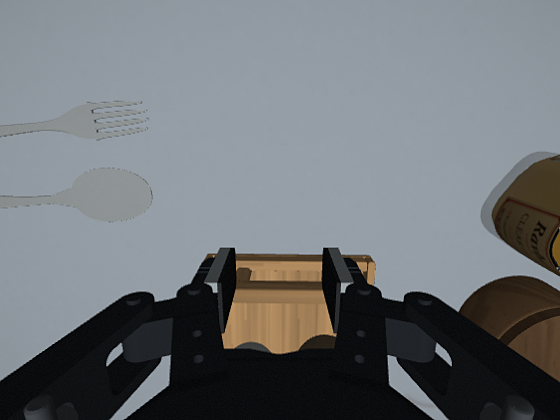

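Wrist view: the rear handle bar is at row 290, between finger columns 205–375, so the fingers line up on it. Now lower behind the bar and approach until contact.

Request:
apply_moves --pt "0 5 25 -0.01 0 0.006 0.5" --pt "0 5 48 -0.01 0 0.006 0.5" --pt "0 5 48 -0.01 0 0.006 0.5" --pt "-8 5 48 -0.01 0 0.006 0.5" --pt "-14 5 48 -0.01 0 0.006 0.5" --pt "-17 5 48 -0.01 0 0.006 0.5" --pt "-20 5 48 -0.01 0 0.006 0.5" --pt "-20 5 48 -0.01 0 0.006 0.5"

```text
time: 8.65
position: [0.4902, 0.1378, 0.0473]
orientation: [0.004, 0.711, 0.703, 0.004]
ft_force: [0.6, -0.1, -0.6]
gripper_width: 0.0429
grip_force: 0.0
```

```bash
python3 -c "
from h import *
plan([.4836,.125,.040],-.6)
"
```

```text
t 8.65 pos [0.4902 0.1378 0.0473] F [ 0.64 -0.12 -0.57] w 0.0429 q6 1.73
row [-12.9  -6.5   7.3] [ 0.012 -0.    -0.001] |turn|deg 0.7
```

Request:
apply_moves --pt "0 -5 6 0.01 0 0 0.5" --pt "-2 -6 6 0.01 0 0 0.5" --pt "-4 -6 6 0.01 0 0 0.5" --pt "-6 -6 6 0.01 0 0 0.5" --pt "-8 -6 6 0.01 0 0 0.5" --pt "-10 -6 6 0.01 0 0 0.5" --pt "-12 -6 6 0.01 0 0 0.5" --pt "-12 -6 6 0.01 0 0 0.5"

```text
time: 9.32
position: [0.4832, 0.1264, 0.0401]
orientation: [0.0, 0.711, 0.703, 0.0]
ft_force: [-0.1, 2.1, 0.7]
gripper_width: 0.0426
grip_force: 1.2
```

```bash
python3 -c "
from h import *
plan([.4835,.118,.042],-.6)
im,P=grab('top')
q=P.reshape(-1,3)
k=q[(abs(q[:,0]-.485)<.05)&(abs(q[:,1]-.115)<.03)&(q[:,2]>.05)&(q[:,2]<.066)]
print(len(k),cv2.minAreaRect((k[:,:2]*1000).astype(np.float32)))
"
```

```text
t 9.32 pos [0.4832 0.1264 0.0401] F [-0.11  2.13  0.72] w 0.0426 q6 1.71
row [-8.4  0.3 -1.9] [ 0.001 -0.    -0.   ] |turn|deg 0.0
0 ((0.0, 0.0), (0.0, 0.0), 0.0)
```

Contact, at 2 N. Push over the step.

Request:
apply_moves --pt "-4 0 0 0 0 0 0.5" --pt "-9 0 0 0 0 0 0.5" --pt "-14 0 0 0 0 0 0.5" --pt "-19 0 0 0 0 0 0.5" --pt "-24 0 0 0 0 0 0.5" --pt "-28 0 0 0 0 0 0.5" --pt "-31 0 0 0 0 0 0.5" --pt "-34 0 0 0 0 0 0.5"

```text
time: 10.03
position: [0.4832, 0.0926, 0.0404]
orientation: [-0.0, 0.711, 0.703, 0.001]
ft_force: [0.1, 5.4, 4.8]
gripper_width: 0.0423
grip_force: 3.1
```

Request:
apply_moves --pt "-3 0 0 0 0 0 0.5" --pt "-6 0 0 0 0 0 0.5" --pt "-9 0 0 0 0 0 0.5" --pt "-12 0 -1 0 0 0 0.5" --pt "-15 0 -2 0 0 0 0.5" --pt "-18 0 -3 0 0 0 0.5" --pt "-22 0 -4 0 0 0 0.5" --pt "-26 0 -4 0 0 0 0.5"

```text
time: 10.7
position: [0.4822, 0.0661, 0.0439]
orientation: [-0.0, 0.711, 0.703, -0.0]
ft_force: [-0.6, 2.4, -0.7]
gripper_width: 0.0426
grip_force: 1.3
```

```bash
python3 -c "
from h import *
plan([.482,.010,.048],-.6)
im,P=grab('side'); 
cv2.imwrite('pics/s4.png',cv2.resize(im[175:355,190:380],None,fx=3.2,fy=3.2,interpolation=2)[...,::-1])
"
```

```text
t 10.7 pos [0.4822 0.0661 0.0439] F [-0.64  2.45 -0.72] w 0.0426 q6 1.59
row [-56.1   0.4  -4.1] [-0. -0. -0.] |turn|deg 0.0
```

View pics/s4.png

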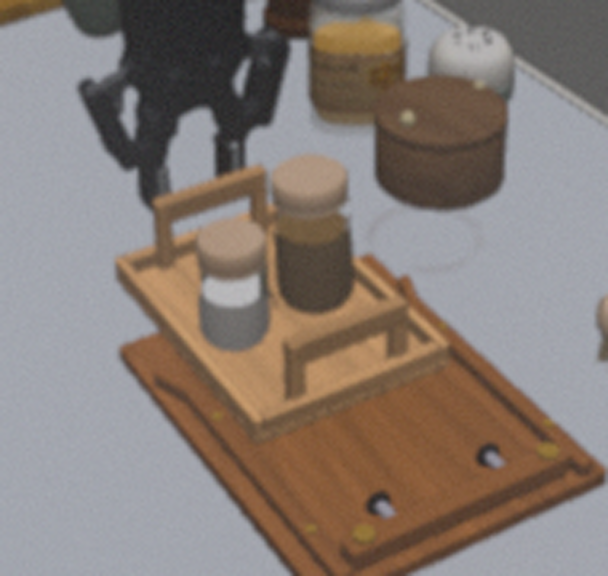

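Side view: the tray lies flat on the deck between the rails with both jars upright, and the bumpers are at (375, 500) and (487, 458). Keep pushing, then feel for the bumpers.

Request:
apply_moves --pt "-4 0 -1 0 0 0 0.5" --pt "-9 0 -2 0 0 0 0.5" --pt "-14 0 -3 0 0 0 0.5" --pt "-19 0 -4 0 0 0 0.5" --pt "-24 0 -4 0 0 0 0.5" --pt "-29 0 -4 0 0 0 0.5" --pt "-34 0 -4 0 0 0 0.5" --pt "-38 0 -4 0 0 0 0.5"

```text
time: 11.42
position: [0.4824, 0.0281, 0.0482]
orientation: [0.0, 0.711, 0.703, 0.001]
ft_force: [-0.5, 3.9, 0.9]
gripper_width: 0.0424
grip_force: 1.7
```

Request:
apply_moves --pt "-3 0 0 0 0 0 0.5" --pt "-6 0 0 0 0 0 0.5" --pt "-9 0 0 0 0 0 0.5" --pt "-12 0 0 0 0 0 0.5" --pt "-15 0 0 0 0 0 0.5" --pt "-18 0 0 0 0 0 0.5" --pt "-20 0 0 0 0 0 0.5" --pt "-22 0 0 0 0 0 0.5"

```text
time: 12.08
position: [0.482, 0.0064, 0.048]
orientation: [0.0, 0.711, 0.703, 0.0]
ft_force: [0.4, 3.5, 3.0]
gripper_width: 0.0429
grip_force: 2.0
```

```bash
python3 -c "
from h import *
plan([.4818,-.017,.048],-.6)
im,P=grab('side'); cv2.imwrite('s5.png',im[...,::-1])
q=P.reshape(-1,3)
k=q[(abs(q[:,0]-.48)<.05)&(abs(q[:,1]+.157)<.04)&(q[:,2]>.045)&(q[:,2]<.075)]
print(len(k),cv2.minAreaRect((k[:,:2]*1000).astype(np.float32)))
"
```

```text
t 12.08 pos [0.482  0.0064 0.048 ] F [0.37 3.53 2.99] w 0.0429 q6 1.46
row [-23.4   0.1   0. ] [ 0.001 -0.    -0.   ] |turn|deg 0.0
448 ((483.2721252441406, -171.50193786621094), (12.305481910705566, 78.20164489746094), 89.26995086669922)
```

Request:
apply_moves --pt "-1.5 0 0 0 0 0 0.5" --pt "-3 0 0 0 0 0 0.5" --pt "-4.5 0 0 0 0 0 0.5" --pt "-6 0 0 0 0 0 0.5" --pt "-7 0 0 0 0 0 0.5" --pt "-8 0 0 0 0 0 0.5" --pt "-9 0 0 0 0 0 0.5" --pt "-10 0 0 0 0 0 0.5"

```text
time: 12.8
position: [0.4817, -0.0035, 0.048]
orientation: [0.0, 0.711, 0.703, 0.0]
ft_force: [-0.4, 4.4, 2.3]
gripper_width: 0.0426
grip_force: 2.1
```

Request:
apply_moves --pt "-1 0 0 0 0 0 0.5" --pt "-2 0 0 0 0 0 0.5" --pt "-3 0 0 0 0 0 0.5" --pt "-4 0 0 0 0 0 0.5"

```text
time: 13.13
position: [0.4817, -0.0075, 0.048]
orientation: [0.0, 0.711, 0.703, 0.0]
ft_force: [-0.2, 4.8, 2.9]
gripper_width: 0.0425
grip_force: 2.1
```

Request:
apply_moves --pt "-1 0 0 0 0 0 0.5" --pt "-2 0 0 0 0 0 0.5" --pt "-3 0 0 0 0 0 0.5"

```text
time: 13.38
position: [0.4817, -0.0105, 0.048]
orientation: [0.0, 0.711, 0.703, 0.0]
ft_force: [-0.2, 4.0, 2.4]
gripper_width: 0.0426
grip_force: 2.1
```

Request:
apply_moves --pt "-1 0 0 0 0 0 0.5" --pt "-2 0 0 0 0 0 0.5"

```text
time: 13.55
position: [0.4816, -0.0111, 0.048]
orientation: [-0.001, 0.711, 0.704, 0.002]
ft_force: [0.3, 10.7, 4.1]
gripper_width: 0.0427
grip_force: 5.3
```

Request:
apply_moves --pt "-1 0 0 0 0 0 0.5" --pt "-2 0 0 0 0 0 0.5"

```text
time: 13.72
position: [0.4816, -0.0111, 0.0481]
orientation: [-0.003, 0.71, 0.704, 0.003]
ft_force: [1.0, 15.7, 4.6]
gripper_width: 0.0427
grip_force: 8.3
```

The bumpers are met: TCP stopped at y = -0.011, with about 11 N over the sliding force. I'll ease slightly, hold, then back off.

Request:
apply_moves --pt "1 0 0 0 0 0 0.5" --pt "1 0 0 0 0 0 0.5" --pt "1 0 0 0 0 0 0.5"

```text
time: 13.97
position: [0.4816, -0.0111, 0.048]
orientation: [-0.002, 0.71, 0.704, 0.002]
ft_force: [-0.8, 10.6, 4.8]
gripper_width: 0.0426
grip_force: 5.6
```

Request:
apply_moves --pt "2 0 0 0 0 0 0.5" --pt "3 0 0 0 0 0 0.5" --pt "5 0 0 0 0 0 0.5" --pt "10 0 0 0 0 0 0.5" --pt "25 0 0 0 0 0 0.5" --pt "50 0 -10 0 0 0 0.5" --pt "70 0 -45 0 0 0 0.5" --pt "90 0 -85 0 0 0 0.5"

```text
time: 14.63
position: [0.4798, 0.0757, 0.1291]
orientation: [-0.002, 0.711, 0.703, -0.002]
ft_force: [1.3, 0.3, 0.7]
gripper_width: 0.0427
grip_force: 0.0
```

Request:
apply_moves --pt "40 0 -40 0 0 0 0.5" --pt "80 0 -60 0 0 0 0.5" --pt "120 0 -60 0 0 0 0.5" --pt "140 0 -60 0 0 0 0.5" --pt "140 0 -60 0 0 0 0.5"

```text
time: 15.05
position: [0.4846, 0.2204, 0.1914]
orientation: [0.0, 0.709, 0.706, 0.002]
ft_force: [0.5, -1.0, 0.2]
gripper_width: 0.0422
grip_force: 0.0
```

```bash
python3 -c "
from h import *
st()
im,P=grab('side'); 
cv2.imwrite('pics/s6.png',cv2.resize(im[195:365,200:390],None,fx=3.2,fy=3.2,interpolation=2)[...,::-1])
im,P=grab('top'); q=P.reshape(-1,3)
for y in(-.02,-.18):
  k=q[(abs(q[:,0]-.481)<.05)&(abs(q[:,1]-y)<.03)&(q[:,2]>.058)&(q[:,2]<.08)]
  print(len(k),cv2.minAreaRect((k[:,:2]*1000).astype(np.float32)),np.median(k,0))
"
```

```text
time 15.05
qpos [ 0.307  0.302 -0.131  1.134  0.002  1.882]
position [0.485 0.22  0.191]
orientation [0.    0.709 0.706 0.002]
ft_force [ 0.524 -0.966  0.203]
gripper_width 0.042
[[ 0.004  1.     0.003]
 [ 1.    -0.004  0.003]
 [ 0.003  0.003 -1.   ]]
118 ((484.5439758300781, -27.038692474365234), (10.159056663513184, 77.17080688476562), 89.23473358154297) [ 0.48269073 -0.02651511  0.06629214]
121 ((481.2563171386719, -186.56495666503906), (10.399189949035645, 75.60887908935547), 89.0189437866211) [ 0.48142597 -0.18599558  0.06650138]
```

View pics/s6.png

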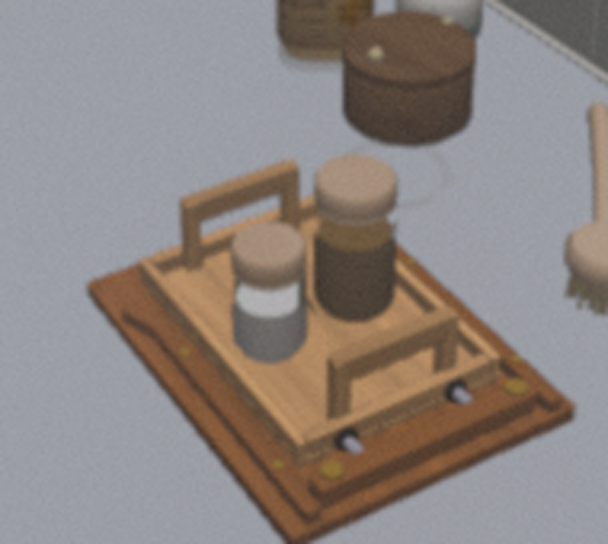

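The tray is flat between the rails with its leading edge against both bumpers (345, 440 and 457, 390). The jars are standing and the arm is clear.

```bash
python3 -c "
from cell import job
print(job.hand_in())"
```

```text
the job is handed in; nothing more can be done
None
```

The tray lies flat on the deck between the rails, pressed home against both bumpers and released with both jars standing; I handed the job in at about 15 s, and no verdict came back.

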